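Glasses case from behind the bedside bottles

TASK

Fetch the red glasses case from behind the row on the wooden organiser: first stand the amber bottle, the white jar and the green can on the blue felt mat, without shifting the case, then lay the case flat inside the rim of the dark valet tray while all three are still on the mat. Then put each of the three back on the very spot where it stood at the start; keep them upright throughout and do not disturb the ring dish, the candle or the alarm clock.

Things in the scene. Friction and masses are not known exactly. Their poses are not given: they have to be found in the camera images.
- amber_bottle: Amber glass bottle, round, body 44 mm across and 90 mm high with a paper band, black cap 26 mm across on top, 112 mm high in all. Origin: centre of its underside, z up along its axis. Stands upright on one of the three cork spots of the organiser, which one varies; 90 to 235 g.
- white_jar: White ceramic jar with a brass band low down, round, 46 mm across and 84 mm high, brass lid 43 mm across on top, 98 mm high in all. Origin: centre of its underside, z up along its axis. Stands upright on one of the three cork spots of the organiser, which one varies; 90 to 235 g.
- green_can: Green metal can with an aluminium band low down, round, 42 mm across and 92 mm high, white cap 34 mm across on top, 108 mm high in all. Origin: centre of its underside, z up along its axis. Stands upright on one of the three cork spots of the organiser, which one varies; 90 to 235 g.
- glasses_case: Red hard glasses case, a rounded box 150 mm long, 54 mm wide, 38 mm high with a brass seam, 100 to 190 g. Origin: centre of its underside; x along its length, y across its width, z up. At the start it lies along the organiser behind the row of three, about 10 mm from them, with at least 40 mm free behind it; the three stand too close for a gripper to take it.
- organiser: Fixed flat wooden board, 150 mm deep (x) by 240 mm wide (y), 12 mm thick, no rim. Origin: centre of its underside on the table; x points from the row of containers to the case. Three cork spots 56 mm across lie at x = -35 mm, y = -58, 0 and +58 mm (neighbours stand about 14 mm apart), a grey felt strip for the case at x = +25 mm. The containers stand within 3 mm of the middle of the spots.
- felt_mat: Fixed blue felt mat, 230 mm (x) by 100 mm (y), 4 mm thick, empty at the start: the side area for the three containers. Origin: centre of its underside on the table. Lies on the left or the right of the organiser.
- valet_tray: Fixed shallow dark wooden tray with grey lining, outside 190 mm (x) by 96 mm (y), inside 176 by 82 mm; floor 5 mm above the table, rim 11 mm above the table. Origin: centre of its underside, x along its length. Empty at the start, on the other side of the organiser from the mat.
- ring_dish: Bystander: loose blue ceramic dish, 76 mm across, 18 mm high, on the robot's side of the organiser. Origin: centre of its underside.
- candle: Bystander: loose candle in a terracotta pot, 64 mm across, 63 mm high with its wick, on the far side of the organiser. Origin: centre of its underside.
- alarm_clock: Bystander: loose white alarm clock, 40 mm (x) by 85 mm (y), 76 mm high with its brass button, beyond the mat or tray. Origin: centre of its underside.
Mind the look-alikes: they are no part of the job. Leave any purple look-alike of the amber_bottle alone.

How it is judged:
By the outcome, as a careful person would: the job done as asked, in the order asked, and still so for the second after the job is handed in, with the robot touching nothing.
It also fails if it takes over 144 s, if anything falls off the work surface, if the arm or the gripper's body presses on something with over 40 N, if the wrist force passes 120 N, or if a joint passes its speed limit or range.

ROBOT

A 7-joint arm with a two-finger parallel gripper is mounted at the origin on the work surface. World frame = base frame: x ahead of the robot, y to its left, z up, the work surface at z = 0. Lengths are in mm, angles in rad, forces in N, time in s.
With the tool pointing down it reaches from about 425 to 975 mm from the base axis. Payload 16.7 kg.
Tool frame: the origin (TCP) lies midway between the tips of the shut fingers; the grasp point (between the pads) lies 19 mm behind it; z points along the fingers, y is the line along which they close (so a half turn about z gives the same grasp; the last joint's range is limited). The gripper opens to 85 mm and grips with 20 to 120 N. Pads are 22 mm wide; open, the fingers measure 114 mm over their backs; the gripper's body (76 mm by 85 mm) begins 54 mm behind the grasp point. The pads swing forward as they close: fully open they stand 13 mm farther back than shut.
Start: joints at [1.022, 0.426, 0.074, 1.606, -0.034, 1.111, -0.067], TCP at [262.077, -622.006, 231.302] pointing down, gripper open.
Joint ranges: [-2.85, 2.85], [-0.5, 2.14], [-1.23, 1.37], [0.21, 2.46], [-1.02, 4.16], [0.16, 2.05], [-2.73, 2.73]. Speed limits (rad/s): [1.89, 1.89, 2.39, 2.39, 3.01, 3.01, 3.01].

INTERFACE

Orientations are given as a unit quaternion [x, y, z, w].
In Python, from rig import manip, snapshot, get_calibration gives the robot as it stands. The module is installed in compiled form; this text tells all that it offers.
- The arm moves only by the shell command python3 -m crank 'ROWS' [FORCE]. ROWS is JSON, a list of rows, each a list of 5 numbers: the gripper's target within -1 to 1 (shut at 1, half-way at 0, fully open at -1), then the shift along the world's x, y, z in cm, then the turn about the world's z in units of 6 degrees (1.0 is 6 degrees). In form: [[grip, x, y, z, twist], ...]. A call has 1 to 10 rows; each row is the pose to reach, as a shift and turn from the pose commanded when the call began; what a row does not reach only later rows make up. A row lasts 1/12 s, in which the tool goes at most 41.7 mm and 7.16 degrees, less where a joint would pass 70% of its speed; a pose out of reach is approached as far as the arm can. A call with a gripper value outside its range is refused whole. The fingers move at their own pace and stop on an object; FORCE is the grip in N (left out, the last holds). Time passes only in rows, so rows that repeat a pose let the fingers close. It gives the time, the measured TCP pose, the force, the opening and the grip force at its end, in the units of the state.
- manip.get_state(): the state, without advancing time (a new reading comes with each control period).
- snapshot(name): name is "scene" or "top" or "wrist"; returns the picture (420x560x3 uint8, red, green, blue); there is no depth.
- get_calibration(name): a dict with "camera_matrix" (3x3 intrinsics, pixels), "rvec" (rotation vector, rad) and "tvec" (3), from world to camera coordinates, as OpenCV has them; the wrist camera has in their place "tool_from_camera" (4x4, takes a point from camera to tool coordinates, whose origin is the TCP and whose axes are the flange's). Camera axes: x right, y down, z forward; pixel columns grow to the right and rows downward; lengths in mm; the calibration is good to about 2 mm. A picture is of the moment at which its call begins: read the wrist's pose just before it. get_calibration takes no time and is no camera call.
- manip.close_job(): hands the job in; it is judged then, once.
The state is a dict: "time": time; "q": joint angles; "dq": joint speeds; "effort": joint torques, N m; "tool_pos": TCP position; "eef_rot": TCP orientation; "wrist_force": force on the tool from outside, world axes, zero at the start; "torque": the same for the moment, N m; "width": finger opening in mm; "gripper_force": force on a finger pad.
Only numpy, scipy, OpenCV 4.12 (cv2) and the standard library are available. Lean on these libraries where they do the work, as an engineer would, in place of code of your own. Each camera call takes 0.05 s, during which the arm holds its last target. There are 200 camera calls.

## Working session

There is one attempt and no reset: what is moved stays moved. The work goes in short steps, Python scripts to look and compute and a shell command to move; the robot and the scene stay as the last step left them, time stands still between calls to the robot, and variables do not carry over. Pictures are saved under pics/ and viewed, at most 14 in all, crops included, and the job is handed in when it is done.

```bash
mkdir -p pics; cat > h.py <<'E'
import numpy as np, cv2
from rig import manip, snapshot, get_calibration
def snap(name, fn):
    im=snapshot(name); cv2.imwrite('pics/'+fn, cv2.cvtColor(im,cv2.COLOR_RGB2BGR)); return im
def load(fn): return cv2.imread('pics/'+fn)
def ray(name,uv):
    c=get_calibration(name); K=np.array(c['camera_matrix'],float); R=cv2.Rodrigues(np.array(c['rvec'],float))[0]; t=np.array(c['tvec'],float).ravel()
    uv=np.atleast_2d(np.array(uv,float)); d=np.c_[uv,np.ones(len(uv))]@np.linalg.inv(K).T@R
    return -R.T@t, d
def onplane(name,uv,z):
    o,d=ray(name,uv); return o+d*((z-o[2])/d[:,2])[:,None]
def proj(name,P):
    c=get_calibration(name); return cv2.projectPoints(np.atleast_2d(np.array(P,float)),np.array(c['rvec'],float),np.array(c['tvec'],float),np.array(c['camera_matrix'],float),None)[0][:,0]
E
python3 - <<'E'
from h import *
a=snap('top','top0.png'); b=snap('scene','scene0.png')
for n in('top','scene'):print(n,ray(n,[280,210])[0].round(),onplane(n,[[0,0],[560,0],[0,420],[560,420]],0).round())
s=manip.get_state();print(s['time'],s['tool_pos'],s['eef_rot'],s['width'])
E
```

```text
top [ 447.  -11. 1059.] [[1052.  656.    0.]
 [1053. -581.    0.]
 [ 155.  574.    0.]
 [ 180. -530.    0.]]
scene [1385. -495.  643.] [[-2516.  -350.     0.]
 [ -935.  3409.     0.]
 [  838.  -623.     0.]
 [ 1243.    89.     0.]]
0.1 [ 261.96640196 -621.686047    230.6649487 ] [ 9.80182361e-01  1.98096385e-01 -1.61294221e-04 -5.79169384e-04] 85.5501213391579
```

View pics/top0.png

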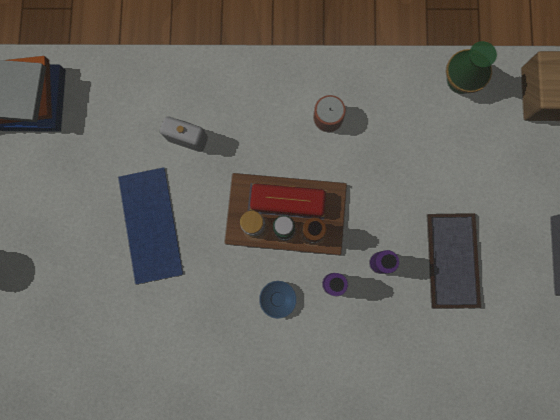

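View pics/scene0.png

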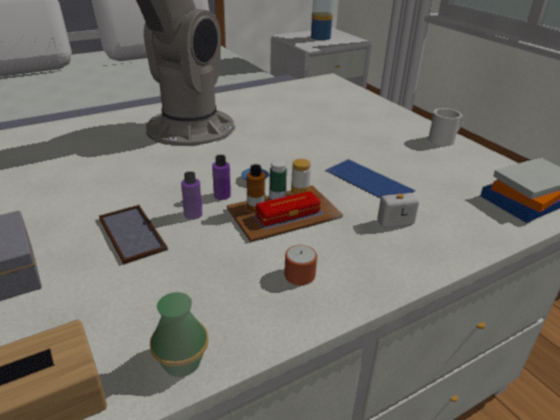

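Top view: up is +x and left is +y. The row is the jar (252,223), the can (284,226) and the dark-capped bottle (314,230). The case is at (288,199), the mat at (151,225) and the tray at (455,260). There are two purple bottles, at (336,284) and (384,262). The bottle standing on the organiser is brown/amber, so it fits the description. I'll confirm this in one enlarged crop while measuring.

```bash
cat > m.py <<'E'
from h import *
im=load('top0.png'); hsv=cv2.cvtColor(im,cv2.COLOR_BGR2HSV)
def blob(lo,hi,box,n=1):
    x0,y0,x1,y1=box; m=np.zeros(im.shape[:2],np.uint8); m[y0:y1,x0:x1]=cv2.inRange(hsv,lo,hi)[y0:y1,x0:x1]
    cs,_=cv2.findContours(m,cv2.RETR_EXTERNAL,cv2.CHAIN_APPROX_NONE); return max(cs,key=cv2.contourArea)
def rect(c,z):
    P=onplane('top',c[:,0,:],z)[:,:2].astype(np.float32); r=cv2.minAreaRect(P); return P,r
for nm,lo,hi,box,z in [('mat',(100,80,30),(125,255,255),(90,150,210,300),4),('tray',(0,0,0),(179,255,75),(415,205,500,320),11),('org',(5,60,20),(22,255,150),(215,165,360,262),12),('case',(0,170,60),(5,255,255),(230,175,340,225),12+19),('dish',(95,80,30),(115,255,255),(250,270,305,325),18),('purple1',(125,60,20),(160,255,255),(318,268,355,302),90),('purple2',(125,60,20),(160,255,255),(362,245,405,277),90)]:
    c=blob(lo,hi,box); P,r=rect(c,z); print(nm,np.round(r[0]),np.round(r[1]),round(r[2],1),cv2.boundingRect(c)); 
x0,y0,x1,y1=215,165,405,305
cr=cv2.resize(im[y0:y1,x0:x1],None,fx=4.2,fy=4.2,interpolation=cv2.INTER_CUBIC); cv2.imwrite('pics/crop0.png',cv2.convertScaleAbs(cr,alpha=1.6))
E
python3 m.py
```

```text
mat [551. 291.] [229.  99.] 12.4 (119, 168, 63, 116)
tray [ 486. -319.] [191. 134.] 1.6 (415, 213, 70, 96)
org [577.   9.] [238. 149.] 85.4 (225, 173, 122, 82)
case [603.   6.] [145.  51.] 85.5 (251, 185, 72, 30)
dish [403.  20.] [71. 66.] 1.2 (262, 281, 34, 37)
purple1 [435. -87.] [41. 45.] 0.9 (323, 273, 25, 23)
purple2 [ 479. -178.] [41. 52.] 0.9 (370, 250, 29, 23)
```

View pics/crop0.png

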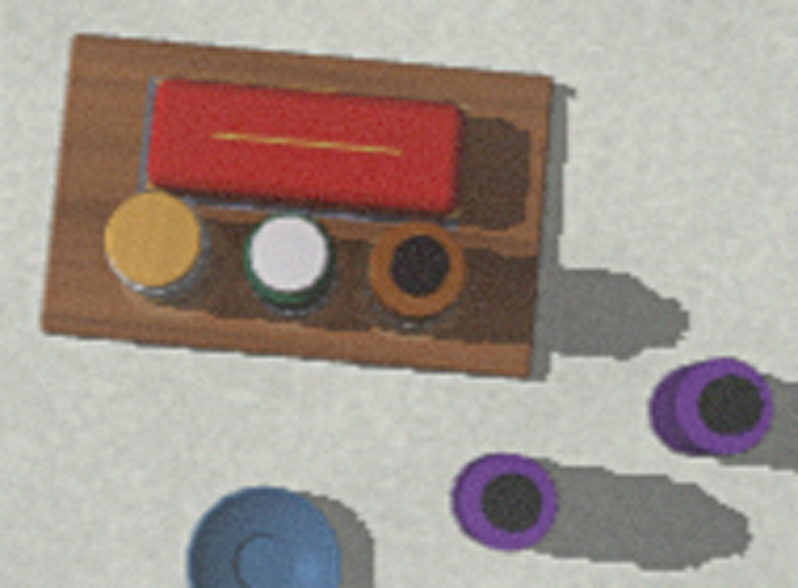

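The enlarged crop confirms it. The bottle on the organiser (black cap at crop 420,265, or 315,228 in the full image) has a brown/amber body, and both look-alikes are purple, so it is the one meant. Next I'll measure the tops in both views, plus the tray and candle.

```bash
cat > m2.py <<'E'
from m import *
print('---')
c0=np.array([577,9.]);a=np.radians(-4.6);X=np.array([np.cos(a),np.sin(a)]);Y=np.array([-X[1],X[0]])
T={'jar':((251.4,222.1),110,58,(16,60,60),(28,255,255)),'can':((283.8,225.2),120,0,0,0),'bottle':((315,228.1),124,-58,0,0)}
for n,(uv,z,y,_,_) in T.items():
    p=onplane('top',uv,z)[0]; print(n,'top ray',p.round(1),'spot',(c0-35*X+y*Y).round(1),'scene px of top',proj('scene',p).round())
# tray by four sides
t=np.array([[428,214],[475,213.5],[481,307],[433.5,308]]);P=onplane('top',t,11)[:,:2];print('tray',P.round(),P.mean(0).round(1),np.linalg.norm(P-np.roll(P,1,0),axis=1).round(),cv2.minAreaRect(P.astype(np.float32)))
print('candle',onplane('top',[330,110],60).round(),'clock',onplane('top',[184,132],40).round())
E
python3 m2.py|sed -n '/---/,$p'
python3 - <<'E'
import sys;sys.path.insert(0,'.')
from h import *
im=load('scene0.png');cv2.imwrite('pics/crop1.png',cv2.resize(im[150:240,210:350],None,fx=5.5,fy=5.5,interpolation=cv2.INTER_CUBIC))
E
```

```text
---
jar top ray [547.2  70.3 110. ] spot [546.8  69.6] scene px of top [[300. 162.]]
can top ray [541.2   9.7 120. ] spot [542.1  11.8] scene px of top [[277. 163.]]
bottle top ray [536.2 -47.5 124. ] spot [537.5 -46. ] scene px of top [[254. 166.]]
tray [[ 579. -282.]
 [ 581. -377.]
 [ 394. -382.]
 [ 390. -289.]] [ 486.1 -332.7] [189.  95. 187.  94.] ((486.3092956542969, -332.9676208496094), (188.71859741210938, 95.1318359375), 1.9776285886764526)
candle [[781. -79.  60.]] clock [[739. 220.  40.]]
```

View pics/crop1.png

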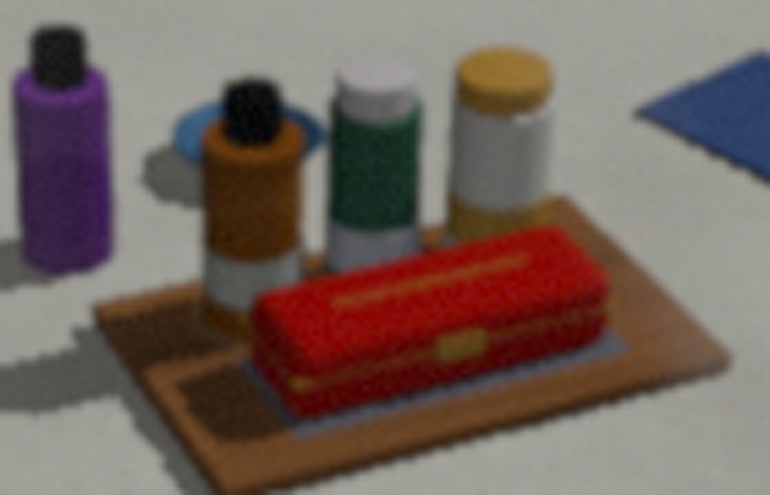

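The scene view agrees with the top view to within about 2 mm: bottle (254,166), can (277,163) and jar (300,162) in the scene image. The bottle in the row is amber, at crop (250,190). I'll move to above the jar, with the fingers closing along the organiser's x.

```bash
python3 -m crank '[[-1,28.5,69.2,0,10.4],[-1,28.5,69.2,0,10.4],[-1,28.5,69.2,0,10.4],[-1,28.5,69.2,0,10.4],[-1,28.5,69.2,0,10.4],[-1,28.5,69.2,0,10.4],[-1,28.5,69.2,0,10.4],[-1,28.5,69.2,0,10.4],[-1,28.5,69.2,0,10.4],[-1,28.5,69.2,0,10.4]]' 40; cat >st.py <<'E'
from h import *
from scipy.spatial.transform import Rotation as R
s=manip.get_state();y=R.from_quat(s['eef_rot']).as_matrix()[:,1]
print(round(s['time'],2),np.round(s['tool_pos'],1),'closing axis deg',np.degrees(np.arctan2(y[1],y[0])).round(1),'w',round(s['width'],1),np.round(s['q'],2))
E
python3 st.py
```

```text
time: 0.93
tool_pos: [420.8, -234.8, 231.3]
eef_rot: [0.734, 0.679, -0.0, 0.0]
wrist_force: [2.1, -0.7, -0.1]
width: 85.3
gripper_force: 0.0
0.93 [ 420.8 -234.8  231.3] closing axis deg -4.4 w 85.3 [ 0.68  0.13 -0.33  2.01  0.05  1.01  0.25]
```

```bash
python3 -m crank '[[-1,12.6,30.5,-3,0],[-1,12.6,30.5,-3,0],[-1,12.6,30.5,-3,0],[-1,12.6,30.5,-3,0],[-1,12.6,30.5,-3,0],[-1,12.6,30.5,-3,0],[-1,12.6,30.5,-3,0],[-1,12.6,30.5,-3,0],[-1,12.6,30.5,-3,0],[-1,12.6,30.5,-3,0]]' 40; python3 st.py; python3 - <<'E'
from h import *
snap('wrist','w1.png')
E
```

```text
time: 1.77
tool_pos: [546.7, 70.8, 200.6]
eef_rot: [0.734, 0.679, -0.0, -0.001]
wrist_force: [0.5, 0.3, 0.4]
width: 85.1
gripper_force: 0.0
1.77 [546.7  70.8 200.6] closing axis deg -4.5 w 85.1 [ 0.2   0.3  -0.53  1.89  0.18  1.   -0.49]
```

View pics/w1.png

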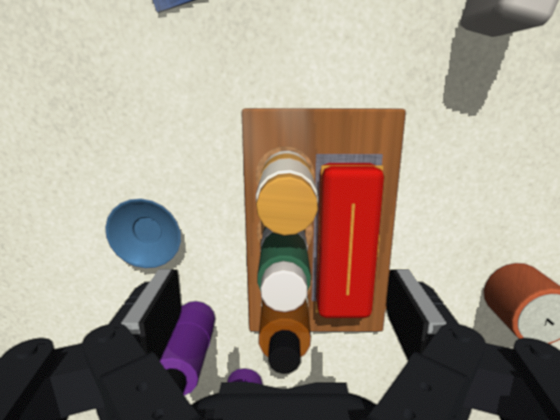

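The wrist view is well aligned: jar lid at (287,204), can cap at (284,288), bottle cap at (284,352), with the fingers symmetric about column 280. I'll do one ray check from here.

```bash
python3 - <<'E'
from h import *
from scipy.spatial.transform import Rotation as R
s=manip.get_state(); c=get_calibration('wrist'); K=np.array(c['camera_matrix']); T=np.array(c['tool_from_camera'])
W=np.eye(4);W[:3,:3]=R.from_quat(s['eef_rot']).as_matrix();W[:3,3]=s['tool_pos'];M=W@T;o=M[:3,3]
for n,uv,z in[('jar',(287,204),110),('can',(284,288),120),('bottle',(284,352),124),('case',(351,242),50)]:
    d=M[:3,:3]@np.linalg.inv(K)@np.r_[uv,1];print(n,(o+d*(z-o[2])/d[2]).round(1))
E
```

```text
jar [549.3  71.  110. ]
can [542.4  11.6 120. ]
bottle [538.1 -40.3 124. ]
case [602.6  10.9  50. ]
```

Everything agrees within about 3 mm (the bottle to 7 mm along the row, from the steep look angle). I'll descend onto the jar and grip it.

```bash
python3 -m crank '[[-1,0.1,0,-4,0],[-1,0.1,0,-8,0],[-1,0.1,0,-11,0],[-1,0.1,0,-13.6,0],[-1,0.1,0,-13.6,0],[-1,0.1,0,-13.6,0]]' 35; python3 -m crank '[[0.6,0,0,0,0],[0.6,0,0,0,0],[0.6,0,0,0,0],[0.6,0,0,0,0],[0.6,0,0,0,0],[0.6,0,0,0,0],[0.6,0,0,0,0],[0.6,0,0,0,0]]' 35; python3 st.py
```

```text
time: 2.32
tool_pos: [547.0, 67.0, 65.0]
eef_rot: [0.736, 0.677, -0.001, -0.001]
wrist_force: [-0.1, -0.5, 1.2]
width: 85.3
gripper_force: 0.0
time: 2.98
tool_pos: [548.7, 68.1, 67.0]
eef_rot: [0.736, 0.677, 0.001, 0.001]
wrist_force: [-2.2, -1.6, 13.8]
width: 45.3
gripper_force: 33.8
2.98 [548.7  68.1  67. ] closing axis deg -4.8 w 45.3 [ 0.14  0.48 -0.47  1.99  0.31  0.74 -0.6 ]
```

Gripped at 45.3 mm width, as expected. Now lift and carry it to the far end of the mat (620,326).

```bash
python3 -m crank '[[0.6,0,0,2,0],[0.6,0,0,4,0],[0.6,0,0,6,0],[0.6,0.5,2,6,0],[0.6,1.5,5,6,0],[0.6,2.4,8,6,0],[0.6,3.3,11,6,0],[0.6,4.1,14,6,0],[0.6,5,17,6,0],[0.6,5.8,20,6,0]]'; python3 -m crank '[[0.6,0.7,3,0,0],[0.6,1.3,5,0,0],[0.6,1.4,5.6,0,0],[0.6,1.4,5.6,-1.5,0],[0.6,1.4,5.6,-3,0],[0.6,1.4,5.6,-4.5,0],[0.6,1.4,5.6,-5.5,0],[0.6,1.4,5.6,-6.2,0],[0.6,1.4,5.6,-6.6,0],[0.6,1.4,5.6,-6.6,0]]'; python3 st.py
```

```text
time: 3.82
tool_pos: [606.2, 269.6, 126.0]
eef_rot: [0.736, 0.677, 0.0, 0.0]
wrist_force: [0.2, -0.3, -2.4]
width: 45.0
gripper_force: 37.3
time: 4.65
tool_pos: [619.8, 323.8, 59.5]
eef_rot: [0.736, 0.677, -0.0, 0.0]
wrist_force: [-0.1, -0.2, -2.2]
width: 45.1
gripper_force: 37.3
4.65 [619.8 323.8  59.5] closing axis deg -4.8 w 45.1 [-0.24  0.68 -0.47  1.64  0.37  0.91 -0.94]
```

```bash
python3 -m crank '[[0.6,0,0,-0.05,0],[0.6,0,0,-0.1,0],[0.6,0,0,-0.1,0],[-0.1,0,0,-0.1,0],[-0.3,0,0,-0.1,0],[-0.5,0,0,-0.1,0],[-0.6,0,0,-0.1,0],[-0.6,0,0,-0.1,0]]';python3 -m crank '[[-0.6,0,0,2,0],[-0.6,0,0,5,0],[-1,0,0,8,0],[-1,0,0,8,0]]'; python3 st.py
```

```text
time: 5.32
tool_pos: [619.8, 324.2, 58.2]
eef_rot: [0.736, 0.677, -0.0, -0.0]
wrist_force: [1.0, 0.4, -0.0]
width: 68.5
gripper_force: 0.0
time: 5.65
tool_pos: [621.9, 326.0, 144.4]
eef_rot: [0.736, 0.677, 0.004, 0.001]
wrist_force: [0.5, 1.4, 0.5]
width: 85.5
gripper_force: 0.0
5.65 [621.9 326.  144.4] closing axis deg -4.8 w 85.5 [-0.22  0.59 -0.51  1.59  0.32  1.03 -0.91]
```

```bash
python3 -m crank '[[-1,-1,-4,2,0],[-1,-2,-8,3,0],[-1,-3,-12,3,0],[-1,-4,-16,3,0],[-1,-5,-20,3,0],[-1,-6,-24,3,0],[-1,-7,-28,3,0],[-1,-7.8,-31.3,3,0],[-1,-7.8,-31.3,3,0],[-1,-7.8,-31.3,3,0]]'; python3 st.py
```

```text
time: 6.48
tool_pos: [541.5, 8.8, 168.5]
eef_rot: [0.737, 0.676, -0.0, 0.0]
wrist_force: [0.5, 0.7, 0.3]
width: 85.2
gripper_force: 0.0
6.48 [541.5   8.8 168.5] closing axis deg -5.0 w 85.2 [ 0.29  0.32 -0.5   1.94  0.19  0.93 -0.4 ]
```

```bash
python3 -m crank '[[-1,0.05,0.2,-3,0],[-1,0.05,0.2,-6,0],[-1,0.05,0.2,-8.5,0],[-1,0.05,0.2,-10.3,0],[-1,0.05,0.2,-10.3,0],[-1,0.05,0.2,-10.3,0]]' 35; python3 -m crank '[[0.6,0,0,0,0],[0.6,0,0,0,0],[0.6,0,0,0,0],[0.6,0,0,0,0],[0.6,0,0,0,0],[0.6,0,0,0,0],[0.6,0,0,0,0],[0.6,0,0,0,0]]' 35; python3 st.py
```

```text
time: 6.98
tool_pos: [542.0, 14.6, 65.0]
eef_rot: [0.735, 0.678, -0.0, -0.001]
wrist_force: [0.7, -0.3, 0.9]
width: 85.4
gripper_force: 0.0
time: 7.65
tool_pos: [542.9, 13.3, 66.4]
eef_rot: [0.736, 0.677, 0.001, 0.001]
wrist_force: [-2.2, 0.1, 9.0]
width: 41.2
gripper_force: 34.2
7.65 [542.9  13.3  66.4] closing axis deg -4.8 w 41.2 [ 0.23  0.46 -0.46  2.01  0.3   0.73 -0.49]
```

```bash
python3 -m crank '[[0.6,0,0,2,0],[0.6,0,0,4,0],[0.6,0,0,6,0],[0.6,0.1,2,6,0],[0.6,0.2,5,6,0],[0.6,0.3,8,6,0],[0.6,0.4,11.5,6,0],[0.6,0.5,15,6,0],[0.6,0.6,18,6,0],[0.6,0.7,21,6,0]]'; python3 -m crank '[[0.6,0.1,3,0,0],[0.6,0.1,5.5,0,0],[0.6,0.1,7,0,0],[0.6,0.1,7,-1.5,0],[0.6,0.1,7,-3,0],[0.6,0.1,7,-4.5,0],[0.6,0.1,7,-5.5,0],[0.6,0.1,7,-6.2,0],[0.6,0.1,7,-6.7,0],[0.6,0.1,7,-6.7,0]]'; python3 st.py
```

```text
time: 8.48
tool_pos: [549.1, 225.0, 125.8]
eef_rot: [0.736, 0.677, 0.0, 0.0]
wrist_force: [0.3, 0.2, -1.6]
width: 41.2
gripper_force: 36.0
time: 9.32
tool_pos: [550.4, 293.4, 58.4]
eef_rot: [0.736, 0.677, 0.0, -0.0]
wrist_force: [0.2, 0.7, -1.6]
width: 41.3
gripper_force: 36.4
9.32 [550.4 293.4  58.4] closing axis deg -4.8 w 41.3 [-0.22  0.59 -0.49  1.83  0.37  0.82 -0.98]
```

```bash
python3 -m crank '[[0.6,0,0,-0.05,0],[-0.1,0,0,-0.05,0],[-0.3,0,0,-0.05,0],[-0.5,0,0,-0.05,0],[-0.6,0,0,-0.05,0],[-0.6,0,0,-0.05,0]]';python3 -m crank '[[-0.6,0,0,2,0],[-0.6,0,0,5,0],[-1,0,0,8,0],[-1,0,0,8,0]]'; python3 st.py
```

```text
time: 9.82
tool_pos: [550.4, 293.3, 57.9]
eef_rot: [0.736, 0.677, 0.0, -0.0]
wrist_force: [0.8, 0.1, -0.7]
width: 67.9
gripper_force: 0.0
time: 10.15
tool_pos: [552.4, 295.0, 143.4]
eef_rot: [0.736, 0.677, 0.003, 0.001]
wrist_force: [0.7, 0.8, -0.3]
width: 85.5
gripper_force: 0.0
10.15 [552.4 295.  143.4] closing axis deg -4.8 w 85.5 [-0.19  0.48 -0.54  1.78  0.3   0.95 -0.93]
```

```bash
python3 -m crank '[[-1,-0.2,-4,2,0],[-1,-0.4,-8,3,0],[-1,-0.6,-12,3,0],[-1,-0.8,-16,3,0],[-1,-1,-20,3,0],[-1,-1.1,-24,3,0],[-1,-1.2,-28,3,0],[-1,-1.3,-32,3,0],[-1,-1.4,-33.9,3,0],[-1,-1.4,-33.9,3,0]]'; python3 -m crank '[[-1,0,0,-3,0],[-1,0,0,-6,0],[-1,0,0,-8.5,0],[-1,0,0,-10.3,0],[-1,0,0,-10.3,0],[-1,0,0,-10.3,0]]' 35; python3 st.py
```

```text
time: 10.98
tool_pos: [535.7, -51.3, 167.6]
eef_rot: [0.738, 0.675, -0.001, 0.001]
wrist_force: [0.1, -0.4, 0.7]
width: 85.1
gripper_force: 0.0
time: 11.48
tool_pos: [535.9, -45.1, 64.5]
eef_rot: [0.736, 0.677, -0.0, -0.001]
wrist_force: [-0.8, 0.3, 0.1]
width: 85.4
gripper_force: 0.0
11.48 [535.9 -45.1  64.5] closing axis deg -4.7 w 85.4 [ 0.31  0.45 -0.43  2.03  0.28  0.72 -0.37]
```

```bash
python3 -m crank '[[0.6,0,0,0,0],[0.6,0,0,0,0],[0.6,0,0,0,0],[0.6,0,0,0,0],[0.6,0,0,0,0],[0.6,0,0,0,0],[0.6,0,0,0,0],[0.6,0,0,0,0]]' 35; python3 st.py
```

```text
time: 12.15
tool_pos: [537.1, -45.8, 66.0]
eef_rot: [0.736, 0.677, 0.001, 0.001]
wrist_force: [-0.1, -0.5, 8.9]
width: 43.3
gripper_force: 34.4
12.15 [537.1 -45.8  66. ] closing axis deg -4.8 w 43.3 [ 0.31  0.45 -0.43  2.02  0.28  0.72 -0.37]
```

```bash
python3 -m crank '[[0.6,0,0,2,0],[0.6,0,0,4,0],[0.6,0,0,6,0],[0.6,-0.3,2,6,0],[0.6,-0.9,5,6,0],[0.6,-1.5,8,6,0],[0.6,-2.1,11.5,6,0],[0.6,-2.8,15,6,0],[0.6,-3.4,18.5,6,0],[0.6,-4,22,6,0]]'; python3 -m crank '[[0.6,-0.6,3,0,0],[0.6,-1.2,6,0,0],[0.6,-1.5,8.1,0,0],[0.6,-1.5,8.1,-1.5,0],[0.6,-1.5,8.1,-3,0],[0.6,-1.5,8.1,-4.5,0],[0.6,-1.5,8.1,-5.5,0],[0.6,-1.5,8.1,-6.2,0],[0.6,-1.5,8.1,-6.7,0],[0.6,-1.5,8.1,-6.7,0]]'; python3 st.py
```

```text
time: 12.98
tool_pos: [495.8, 175.7, 125.4]
eef_rot: [0.736, 0.677, 0.0, 0.0]
wrist_force: [1.2, -1.0, -1.8]
width: 43.4
gripper_force: 36.3
time: 13.82
tool_pos: [482.0, 255.3, 58.0]
eef_rot: [0.736, 0.677, 0.0, 0.0]
wrist_force: [-0.8, 0.4, -1.2]
width: 43.2
gripper_force: 35.9
13.82 [482.  255.3  58. ] closing axis deg -4.8 w 43.2 [-0.19  0.49 -0.51  2.01  0.35  0.73 -1.  ]
```

```bash
python3 -m crank '[[0.6,0,0,-0.05,0],[-0.1,0,0,-0.05,0],[-0.3,0,0,-0.05,0],[-0.5,0,0,-0.05,0],[-0.6,0,0,-0.05,0],[-0.6,0,0,-0.05,0]]';python3 -m crank '[[-0.6,0,0,2,0],[-0.6,0,0,5,0],[-1,0,0,8,0],[-1,0,0,10,0],[-1,0,0,10,0]]'; python3 st.py
```

```text
time: 14.32
tool_pos: [481.3, 255.3, 57.4]
eef_rot: [0.736, 0.677, 0.0, 0.0]
wrist_force: [-0.1, -0.7, -0.3]
width: 68.1
gripper_force: 0.0
time: 14.73
tool_pos: [482.9, 256.4, 161.4]
eef_rot: [0.736, 0.677, 0.003, 0.001]
wrist_force: [0.5, 0.5, 0.2]
width: 85.5
gripper_force: 0.0
14.73 [482.9 256.4 161.4] closing axis deg -4.8 w 85.5 [-0.13  0.35 -0.58  1.94  0.24  0.92 -0.9 ]
```

```bash
python3 -m crank '[[-1,1.5,-3,1,0],[-1,3,-6.5,1,0],[-1,5,-10,1,0],[-1,6.5,-13.5,1,0],[-1,8.5,-17,1,0],[-1,10,-20.5,1,0],[-1,11.5,-23.5,1,0],[-1,12.1,-24.8,1,0],[-1,12.1,-24.8,1,0],[-1,12.1,-24.8,1,0]]'; python3 st.py; python3 - <<'E'
from h import *
a=snap('scene','scene1.png');b=snap('wrist','w2.png');cv2.imwrite('pics/c2.png',cv2.cvtColor(np.hstack([a[100:300,150:430],b[::2,::2][:200]]),cv2.COLOR_RGB2BGR))
E
```

```text
time: 15.57
tool_pos: [602.1, 6.8, 166.6]
eef_rot: [0.736, 0.677, -0.0, -0.0]
wrist_force: [0.9, 1.2, 0.5]
width: 85.4
gripper_force: 0.0
15.57 [602.1   6.8 166.6] closing axis deg -4.8 w 85.4 [ 0.25  0.41 -0.47  1.81  0.22  0.97 -0.39]
```

View pics/c2.png

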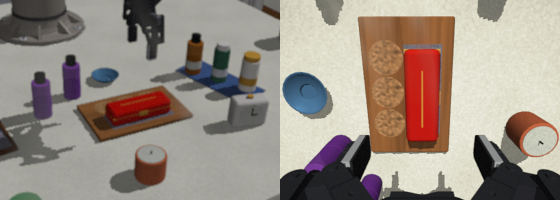

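All three stand upright on the mat and the case is untouched. In the wrist view it is centred between the fingers and parallel to the pads. I'll descend onto it.

```bash
python3 -m crank '[[-1,0,0,-4,0],[-1,0,0,-8,0],[-1,0,0,-11,0],[-1,0,0,-13,0],[-1,0,0,-14.3,0],[-1,0,0,-15,0],[-1,0,0,-15,0]]' 40; python3 -m crank '[[0.6,0,0,0,0],[0.6,0,0,0,0],[0.6,0,0,0,0],[0.6,0,0,0,0],[0.6,0,0,0,0],[0.6,0,0,0,0],[0.6,0,0,0,0]]' 40; python3 st.py
```

```text
time: 16.25
tool_pos: [601.7, 8.2, 16.6]
eef_rot: [0.735, 0.678, -0.0, -0.001]
wrist_force: [0.5, -0.1, 0.1]
width: 85.2
gripper_force: 0.0
time: 16.83
tool_pos: [603.1, 7.4, 18.8]
eef_rot: [0.736, 0.677, 0.001, 0.001]
wrist_force: [-2.2, 0.1, 7.3]
width: 53.6
gripper_force: 41.9
16.83 [603.1   7.4  18.8] closing axis deg -4.8 w 53.6 [ 0.19  0.6  -0.4   1.9   0.34  0.71 -0.49]
```

```bash
python3 -m crank '[[0.6,0,0,3,0],[0.6,0,0,6.5,0],[0.6,0,0,10,0],[0.6,0,0,13,0],[0.6,0,0,14,0],[0.6,-0.5,-2,14,-1],[0.6,-1.5,-5,14,-2],[0.6,-2.5,-8,14,-3],[0.6,-3.5,-11,14,-4],[0.6,-4.5,-14,14,-5]]'; python3 st.py;python3 -m crank '[[0.6,-1,-3,0,-1],[0.6,-2,-6,0,-2],[0.6,-3,-9,0,-3],[0.6,-4,-12,0,-4],[0.6,-5,-15,0,-5],[0.6,-6,-17.5,0,-6],[0.6,-7,-20,0,-7],[0.6,-7.2,-20,0,-8],[0.6,-7.2,-20,0,-8.9],[0.6,-7.2,-20,0,-8.9]]'; python3 st.py
```

```text
time: 17.67
tool_pos: [556.6, -134.1, 157.9]
eef_rot: [0.887, 0.461, 0.0, 0.0]
wrist_force: [0.7, -0.8, -0.7]
width: 53.7
gripper_force: 43.3
17.67 [ 556.6 -134.1  157.9] closing axis deg -35.0 w 53.7 [ 0.39  0.36 -0.32  1.89  0.14  0.91 -0.62]
time: 18.5
tool_pos: [484.9, -333.2, 157.7]
eef_rot: [1.0, 0.013, 0.0, 0.0]
wrist_force: [0.4, 1.2, -1.2]
width: 53.5
gripper_force: 43.3
18.5 [ 484.9 -333.2  157.7] closing axis deg -88.5 w 53.5 [ 0.54  0.36 -0.06  1.87  0.03  0.91 -1.08]
```

```bash
python3 -m crank '[[0.6,0.1,0,-3,0],[0.6,0.1,0,-6.5,0],[0.6,0.1,0,-10,0],[0.6,0.1,0,-12.5,0],[0.6,0.1,0,-13.7,0],[0.6,0.1,0,-14.2,0],[0.6,0.1,0,-14.4,0],[0.6,0.1,0,-14.4,0]]'; python3 st.py; python3 - <<'E'
from h import *
a=snap('scene','scene2.png');b=snap('wrist','w3.png');cv2.imwrite('pics/c3.png',cv2.cvtColor(np.hstack([cv2.resize(a[150:300,50:250],(400,300)),cv2.resize(b,(400,300))]),cv2.COLOR_RGB2BGR))
E
```

```text
time: 19.17
tool_pos: [486.9, -333.0, 14.3]
eef_rot: [1.0, 0.017, 0.001, 0.0]
wrist_force: [-0.4, -0.3, 0.1]
width: 53.7
gripper_force: 43.3
19.17 [ 486.9 -333.    14.3] closing axis deg -88.1 w 53.7 [ 0.54  0.56 -0.06  1.95  0.05  0.63 -1.09]
```

View pics/c3.png

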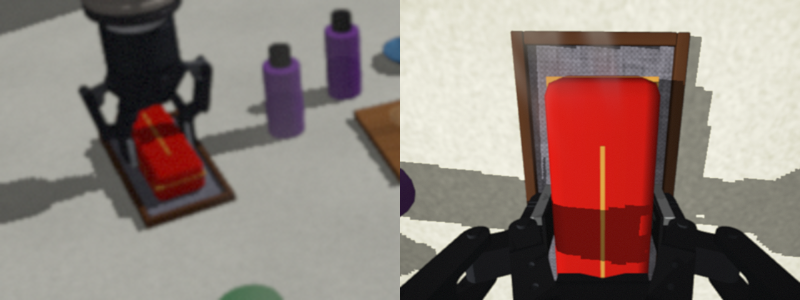

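The case is inside the rim, parallel and centred across it. I'll lower the last 2.5 mm and release gently.

```bash
python3 -m crank '[[0.6,0,0,-0.1,0],[0.6,0,0,-0.2,0],[0.6,0,0,-0.25,0],[0.6,0,0,-0.25,0]]'; python3 st.py; python3 -m crank '[[-0.3,0,0,-0.25,0],[-0.5,0,0,-0.2,0],[-0.6,0,0,-0.1,0],[-0.6,0,0,0,0],[-0.8,0,0,1.5,0],[-1,0,0,4,0],[-1,0,0,8,0],[-1,0,0,11,0],[-1,0,0,14,0],[-1,0,0,14,0]]'; python3 st.py
```

```text
time: 19.6
tool_pos: [486.7, -333.0, 11.8]
eef_rot: [1.0, 0.016, 0.001, 0.0]
wrist_force: [-2.3, 2.3, 12.3]
width: 53.4
gripper_force: 44.7
19.6 [ 486.7 -333.    11.8] closing axis deg -88.1 w 53.4 [ 0.54  0.57 -0.06  1.95  0.05  0.63 -1.09]
time: 20.43
tool_pos: [488.6, -334.2, 156.9]
eef_rot: [1.0, 0.016, 0.003, 0.002]
wrist_force: [1.2, -0.2, 0.6]
width: 85.3
gripper_force: 0.0
20.43 [ 488.6 -334.2  156.9] closing axis deg -88.2 w 85.3 [ 0.54  0.37 -0.06  1.87  0.03  0.9  -1.07]
```

```bash
python3 -m crank '[[-1,0,3,1,1],[-1,0,6.5,2,2],[-1,0,10.5,3,3],[-1,0,14.5,3,4],[-1,0,18.5,3,5],[-1,0,22.5,3,6],[-1,0,26.5,3,7],[-1,0,30.5,3,8],[-1,0,34,3,9],[-1,0,34,3,9]]'; python3 st.py; python3 - <<'E'
from h import *
a=snap('top','top1.png');cv2.imwrite('pics/top1v.png',cv2.convertScaleAbs(cv2.cvtColor(a,cv2.COLOR_RGB2BGR),alpha=1.5))
E
```

```text
time: 21.27
tool_pos: [486.2, 14.1, 181.2]
eef_rot: [0.88, 0.475, 0.001, -0.001]
wrist_force: [0.5, 0.3, 0.3]
width: 85.4
gripper_force: 0.0
21.27 [486.2  14.1 181.2] closing axis deg -33.3 w 85.4 [ 0.22  0.2  -0.42  2.05  0.1   0.91 -0.84]
```

View pics/top1v.png

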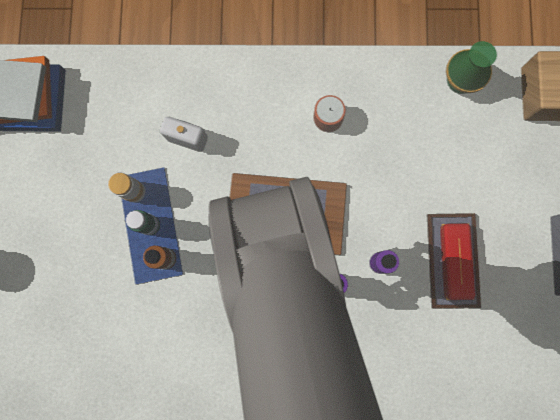

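The case (459,262) lies inside the tray. The jar (122,183), can (138,222) and bottle (154,257) stand on the mat, and the bystanders are unmoved. Now the bottle goes back.

```bash
python3 -m crank '[[-1,-0.1,4,0,1],[-1,-0.2,8,0,2],[-1,-0.3,12,0,3],[-1,-0.4,16,0,4],[-1,-0.5,20,0,4.75],[-1,-0.5,24.1,0,4.75],[-1,-0.5,24.1,0,4.75],[-1,-0.5,24.1,0,4.75],[-1,-0.5,24.1,0,4.75]]'; python3 st.py
```

```text
time: 22.07
tool_pos: [481.4, 247.4, 180.4]
eef_rot: [0.741, 0.671, -0.0, 0.0]
wrist_force: [-0.2, -0.5, -0.3]
width: 85.5
gripper_force: 0.0
22.07 [481.4 247.4 180.4] closing axis deg -5.7 w 85.5 [-0.09  0.32 -0.6   1.93  0.22  0.96 -0.89]
```

```bash
python3 -m crank '[[-1,0,0.7,0,0.15],[-1,0,0.7,0,0.15]]';  python3 st.py
```

```text
time: 22.23
tool_pos: [481.6, 255.0, 180.9]
eef_rot: [0.736, 0.677, 0.0, 0.0]
wrist_force: [-0.6, 0.5, -0.4]
width: 85.6
gripper_force: 0.0
22.23 [481.6 255.  180.9] closing axis deg -4.8 w 85.6 [-0.1   0.33 -0.6   1.92  0.22  0.96 -0.89]
```

```bash
python3 -m crank '[[-0.7,0,0,-3,0],[-0.7,0,0,-6,0],[-0.7,0,0,-9,0],[-0.7,0,0,-11,0],[-0.7,0,0,-12.2,0],[-0.7,0,0,-12.2,0],[-0.7,0,0,-12.2,0]]' 35; python3 st.py; python3 -m crank '[[0.6,0,0,0,0],[0.6,0,0,0,0],[0.6,0,0,0,0],[0.6,0,0,0,0],[0.6,0,0,0,0],[0.6,0,0,0,0],[0.6,0,0,0,0],[0.6,0,0,0,0]]' 35; python3 st.py
```

```text
time: 22.82
tool_pos: [481.5, 255.1, 59.1]
eef_rot: [0.736, 0.677, -0.0, -0.0]
wrist_force: [0.3, 1.0, 1.2]
width: 72.9
gripper_force: 0.0
22.82 [481.5 255.1  59.1] closing axis deg -4.8 w 72.9 [-0.17  0.49 -0.53  2.01  0.36  0.74 -1.01]
time: 23.48
tool_pos: [482.0, 255.6, 60.3]
eef_rot: [0.736, 0.677, 0.001, 0.0]
wrist_force: [-1.2, -1.7, 9.5]
width: 43.2
gripper_force: 34.4
23.48 [482.  255.6  60.3] closing axis deg -4.8 w 43.2 [-0.17  0.49 -0.53  2.01  0.36  0.74 -1.01]
```

```bash
python3 -m crank '[[0.6,0,0,2,0],[0.6,0,0,4,0],[0.6,0,0,6,0],[0.6,0.3,-2,7,0],[0.6,0.9,-5,7,0],[0.6,1.5,-8,7,0],[0.6,2.1,-11.5,7,0],[0.6,2.8,-15,7,0],[0.6,3.4,-18.5,7,0],[0.6,4,-22,7,0]]'; python3 st.py; python3 -m crank '[[0.6,0.6,-3,0,0],[0.6,1.2,-6,0,0],[0.6,1.5,-8.1,0,0],[0.6,1.5,-8.1,0,0],[0.6,1.5,-8.1,-1.5,0],[0.6,1.5,-8.1,-3,0],[0.6,1.5,-8.1,-4.5,0],[0.6,1.5,-8.1,-5.5,0],[0.6,1.5,-8.1,-5.9,0],[0.6,1.5,-8.1,-5.9,0]]'; python3 st.py
```

```text
time: 24.32
tool_pos: [521.5, 33.5, 129.7]
eef_rot: [0.736, 0.677, 0.0, 0.001]
wrist_force: [1.5, -1.0, -1.2]
width: 43.2
gripper_force: 36.4
24.32 [521.5  33.5 129.7] closing axis deg -4.8 w 43.2 [ 0.25  0.34 -0.52  2.02  0.23  0.84 -0.48]
time: 25.15
tool_pos: [535.9, -45.4, 69.4]
eef_rot: [0.736, 0.677, -0.0, -0.0]
wrist_force: [0.2, 1.4, -1.5]
width: 43.2
gripper_force: 36.4
25.15 [535.9 -45.4  69.4] closing axis deg -4.7 w 43.2 [ 0.34  0.45 -0.46  2.02  0.29  0.73 -0.38]
```

```bash
python3 -m crank '[[0.6,0.1,0,-0.05,0],[0.6,0.1,0,-0.1,0],[0.6,0.1,0,-0.15,0],[0.6,0.1,0,-0.15,0]]'; python3 st.py; python3 -m crank '[[-0.1,0,0,0,0],[-0.3,0,0,0,0],[-0.5,0,0,0,0],[-0.6,0,0,0,0],[-0.6,0,0,0,0],[-0.6,0,0,2,0],[-0.6,0,0,5,0],[-1,0,0,9,0],[-1,0,0,10.5,0],[-1,0,0,10.5,0]]'; python3 st.py
```

```text
time: 25.48
tool_pos: [537.5, -45.8, 68.7]
eef_rot: [0.736, 0.677, 0.0, 0.0]
wrist_force: [0.0, -0.1, -1.3]
width: 42.8
gripper_force: 36.4
25.48 [537.5 -45.8  68.7] closing axis deg -4.8 w 42.8 [ 0.34  0.45 -0.45  2.02  0.29  0.73 -0.38]
time: 26.32
tool_pos: [539.2, -45.7, 177.3]
eef_rot: [0.736, 0.677, 0.002, 0.002]
wrist_force: [0.8, 0.1, 0.1]
width: 85.5
gripper_force: 0.0
26.32 [539.2 -45.7 177.3] closing axis deg -4.8 w 85.5 [ 0.39  0.31 -0.51  1.94  0.18  0.94 -0.29]
```

```bash
python3 -m crank '[[-1,0.2,4,0,0],[-1,0.4,8,0,0],[-1,0.6,12,0,0],[-1,0.8,16,0,0],[-1,1,20,0,0],[-1,1.1,24,0,0],[-1,1.2,28,0,0],[-1,1.3,32,0,0],[-1,1.3,33.9,0,0],[-1,1.3,33.9,0,0]]'; python3 -m crank '[[-0.7,0,0,0,0],[-0.7,0,0,0,0]]'; python3 st.py
```

```text
time: 27.15
tool_pos: [548.5, 299.0, 172.6]
eef_rot: [0.734, 0.679, 0.0, -0.001]
wrist_force: [-0.8, -0.4, 0.6]
width: 85.5
gripper_force: 0.0
time: 27.32
tool_pos: [550.2, 292.3, 172.6]
eef_rot: [0.736, 0.677, -0.001, 0.0]
wrist_force: [0.1, 0.2, 0.1]
width: 72.4
gripper_force: 0.0
27.32 [550.2 292.3 172.6] closing axis deg -4.8 w 72.4 [-0.15  0.46 -0.58  1.75  0.29  1.02 -0.92]
```

```bash
python3 -m crank '[[-0.7,0,0.1,-3,0],[-0.7,0,0.1,-6,0],[-0.7,0,0.1,-9,0],[-0.7,0,0.1,-10.7,0],[-0.7,0,0.1,-11.4,0],[-0.7,0,0.1,-11.4,0],[-0.7,0,0.1,-11.4,0]]' 35; python3 st.py; python3 -m crank '[[0.6,0,0,0,0],[0.6,0,0,0,0],[0.6,0,0,0,0],[0.6,0,0,0,0],[0.6,0,0,0,0],[0.6,0,0,0,0],[0.6,0,0,0,0],[0.6,0,0,0,0]]' 35; python3 st.py
```

```text
time: 27.9
tool_pos: [550.8, 293.7, 60.0]
eef_rot: [0.736, 0.677, 0.0, 0.0]
wrist_force: [0.1, 0.5, -0.1]
width: 72.7
gripper_force: 0.0
27.9 [550.8 293.7  60. ] closing axis deg -4.8 w 72.7 [-0.19  0.59 -0.53  1.83  0.39  0.83 -1.  ]
time: 28.57
tool_pos: [550.9, 294.6, 60.7]
eef_rot: [0.736, 0.677, 0.001, 0.0]
wrist_force: [-0.4, -1.7, 8.1]
width: 41.4
gripper_force: 34.4
28.57 [550.9 294.6  60.7] closing axis deg -4.8 w 41.4 [-0.2   0.59 -0.53  1.83  0.39  0.83 -1.  ]
```

```bash
python3 -m crank '[[0.6,0,0,2,0],[0.6,0,0,4,0],[0.6,0,0,6,0],[0.6,-0.1,-2,7,0],[0.6,-0.2,-5,7,0],[0.6,-0.3,-8,7,0],[0.6,-0.4,-11.5,7,0],[0.6,-0.5,-15,7,0],[0.6,-0.6,-18,7,0],[0.6,-0.7,-21,7,0]]'; python3 -m crank '[[0.6,-0.1,-3,0,0],[0.6,-0.1,-5.5,0,0],[0.6,-0.1,-7,0,0],[0.6,-0.1,-7,0,0],[0.6,-0.1,-7,-1.5,0],[0.6,-0.1,-7,-3,0],[0.6,-0.1,-7,-4.5,0],[0.6,-0.1,-7,-5.5,0],[0.6,-0.1,-7,-5.9,0],[0.6,-0.1,-7,-5.9,0]]'; python3 st.py
```

```text
time: 29.4
tool_pos: [543.2, 82.5, 130.0]
eef_rot: [0.736, 0.677, 0.0, 0.0]
wrist_force: [0.6, 0.7, -1.7]
width: 41.3
gripper_force: 35.9
time: 30.23
tool_pos: [541.9, 14.7, 69.8]
eef_rot: [0.736, 0.677, -0.0, -0.0]
wrist_force: [-0.1, -0.6, -1.9]
width: 41.0
gripper_force: 36.0
30.23 [541.9  14.7  69.8] closing axis deg -4.7 w 41.0 [ 0.27  0.46 -0.5   2.01  0.32  0.75 -0.52]
```

```bash
python3 -m crank '[[0.6,0.1,-0.05,-0.05,0],[0.6,0.1,-0.05,-0.1,0],[0.6,0.1,-0.05,-0.15,0],[0.6,0.1,-0.05,-0.15,0]]'; python3 st.py; python3 -m crank '[[-0.1,0,0,0,0],[-0.3,0,0,0,0],[-0.5,0,0,0,0],[-0.6,0,0,0,0],[-0.6,0,0,0,0],[-0.6,0,0,2,0],[-0.6,0,0,5,0],[-1,0,0,9,0],[-1,0,0,10.5,0],[-1,0,0,10.5,0]]'; python3 st.py
```

```text
time: 30.57
tool_pos: [543.5, 13.7, 69.3]
eef_rot: [0.736, 0.677, 0.0, 0.0]
wrist_force: [0.1, 0.1, -1.5]
width: 41.4
gripper_force: 36.0
30.57 [543.5  13.7  69.3] closing axis deg -4.8 w 41.4 [ 0.27  0.47 -0.5   2.01  0.33  0.74 -0.52]
time: 31.4
tool_pos: [545.2, 14.1, 177.9]
eef_rot: [0.736, 0.677, 0.002, 0.002]
wrist_force: [0.6, -0.1, -1.1]
width: 85.5
gripper_force: 0.0
31.4 [545.2  14.1 177.9] closing axis deg -4.8 w 85.5 [ 0.33  0.32 -0.56  1.93  0.21  0.95 -0.42]
```

```bash
python3 -m crank '[[-1,1,4,0,0],[-1,2,8,0,0],[-1,3,12,0,0],[-1,4,16,0,0],[-1,5,20,0,0],[-1,6,24,0,0],[-1,7,28,0,0],[-1,7.6,31,0,0],[-1,7.6,31,0,0],[-1,7.6,31,0,0]]'; python3 -m crank '[[-0.7,0,0,0,0],[-0.7,0,0,0,0]]'; python3 st.py
```

```text
time: 32.23
tool_pos: [618.2, 326.0, 172.5]
eef_rot: [0.735, 0.678, -0.001, -0.001]
wrist_force: [-0.2, -0.8, -0.3]
width: 85.3
gripper_force: 0.0
time: 32.4
tool_pos: [619.4, 322.2, 173.4]
eef_rot: [0.736, 0.677, -0.0, 0.0]
wrist_force: [1.2, -0.2, -0.0]
width: 72.8
gripper_force: 0.0
32.4 [619.4 322.2 173.4] closing axis deg -4.8 w 72.8 [-0.18  0.58 -0.57  1.57  0.34  1.1  -0.92]
```

```bash
python3 -m crank '[[-0.7,0,0.1,-3,0],[-0.7,0,0.1,-6,0],[-0.7,0,0.1,-9,0],[-0.7,0,0.1,-10.7,0],[-0.7,0,0.1,-11.4,0],[-0.7,0,0.1,-11.4,0],[-0.7,0,0.1,-11.4,0]]' 35; python3 st.py; python3 -m crank '[[0.6,0,0,0,0],[0.6,0,0,0,0],[0.6,0,0,0,0],[0.6,0,0,0,0],[0.6,0,0,0,0],[0.6,0,0,0,0],[0.6,0,0,0,0],[0.6,0,0,0,0]]' 35; python3 st.py
```

```text
time: 32.98
tool_pos: [619.8, 324.3, 60.7]
eef_rot: [0.736, 0.677, 0.0, 0.0]
wrist_force: [-0.1, -0.1, 1.0]
width: 72.6
gripper_force: 0.0
32.98 [619.8 324.3  60.7] closing axis deg -4.8 w 72.6 [-0.21  0.69 -0.53  1.64  0.42  0.92 -0.98]
time: 33.65
tool_pos: [620.1, 325.1, 61.6]
eef_rot: [0.736, 0.677, 0.001, 0.0]
wrist_force: [-1.0, -0.9, 7.8]
width: 45.4
gripper_force: 34.9
33.65 [620.1 325.1  61.6] closing axis deg -4.8 w 45.4 [-0.21  0.69 -0.53  1.64  0.42  0.92 -0.98]
```

```bash
python3 -m crank '[[0.6,0,0,2,0],[0.6,0,0,4,0],[0.6,0,0,6,0],[0.6,-0.5,-2,7,0],[0.6,-1.5,-5,7,0],[0.6,-2.4,-8,7,0],[0.6,-3.3,-11,7,0],[0.6,-4.1,-14,7,0],[0.6,-5,-17,7,0],[0.6,-5.8,-20,7,0]]'; python3 -m crank '[[0.6,-0.7,-3,0,0],[0.6,-1.3,-5,0,0],[0.6,-1.3,-5.6,0,0],[0.6,-1.3,-5.6,0,0],[0.6,-1.3,-5.6,-1.5,0],[0.6,-1.3,-5.6,-3,0],[0.6,-1.3,-5.6,-4.5,0],[0.6,-1.3,-5.6,-5.5,0],[0.6,-1.3,-5.6,-5.9,0],[0.6,-1.3,-5.6,-5.9,0]]'; python3 st.py
```

```text
time: 34.48
tool_pos: [560.7, 123.4, 130.5]
eef_rot: [0.736, 0.677, 0.0, 0.0]
wrist_force: [0.7, 0.4, -1.8]
width: 45.0
gripper_force: 36.9
time: 35.32
tool_pos: [548.2, 69.8, 70.4]
eef_rot: [0.735, 0.678, -0.0, -0.0]
wrist_force: [-0.5, 0.5, -1.9]
width: 44.7
gripper_force: 37.0
35.32 [548.2  69.8  70.4] closing axis deg -4.7 w 44.7 [ 0.19  0.48 -0.54  1.99  0.35  0.77 -0.64]
```

```bash
python3 -m crank '[[0.6,0.05,-0.05,-0.05,0],[0.6,0.05,-0.05,-0.1,0],[0.6,0.05,-0.05,-0.12,0],[0.6,0.05,-0.05,-0.12,0]]'; python3 st.py; python3 -m crank '[[-0.1,0,0,0,0],[-0.3,0,0,0,0],[-0.5,0,0,0,0],[-0.6,0,0,0,0],[-0.6,0,0,0,0],[-0.6,0,0,2,0],[-0.6,0,0,5,0],[-1,0,0,9,0],[-1,0,0,12,0],[-1,0,0,12,0]]'; python3 -m crank '[[-1,0,4,0,0],[-1,0,8,0,0],[-1,0,12,0,0],[-1,0,16,0,0],[-1,0,20,0,0],[-1,0,24,0,0],[-1,0,28,0,0],[-1,0,32,0,0],[-1,0,32,0,0],[-1,0,32,0,0]]';python3 st.py; python3 - <<'E'
from h import *
a=snap('top','top2.png');b=snap('scene','scene3.png');f=lambda i:cv2.cvtColor(i,cv2.COLOR_RGB2BGR)
p=cv2.resize(f(a)[165:315,215:405],(570,450),interpolation=cv2.INTER_CUBIC)
cv2.imwrite('pics/c4.png',cv2.convertScaleAbs(p,alpha=1.6)); cv2.imwrite('pics/s4.png',f(b))
E
```

```text
time: 35.65
tool_pos: [549.0, 68.2, 70.0]
eef_rot: [0.736, 0.677, 0.0, 0.0]
wrist_force: [0.7, -0.7, -2.4]
width: 45.1
gripper_force: 37.0
35.65 [549.   68.2  70. ] closing axis deg -4.8 w 45.1 [ 0.2   0.49 -0.54  1.99  0.35  0.76 -0.64]
time: 36.48
tool_pos: [551.4, 69.1, 195.5]
eef_rot: [0.736, 0.677, 0.003, 0.002]
wrist_force: [0.3, -0.6, 0.5]
width: 85.2
gripper_force: 0.0
time: 37.32
tool_pos: [547.3, 391.2, 189.1]
eef_rot: [0.734, 0.679, -0.0, -0.001]
wrist_force: [0.2, -0.3, 0.1]
width: 85.5
gripper_force: 0.0
37.32 [547.3 391.2 189.1] closing axis deg -4.5 w 85.5 [-0.26  0.54 -0.64  1.62  0.35  1.11 -1.07]
```

View pics/c4.png

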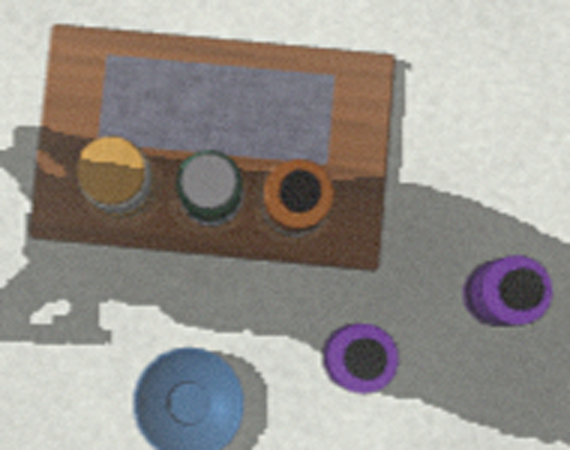

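View pics/s4.png

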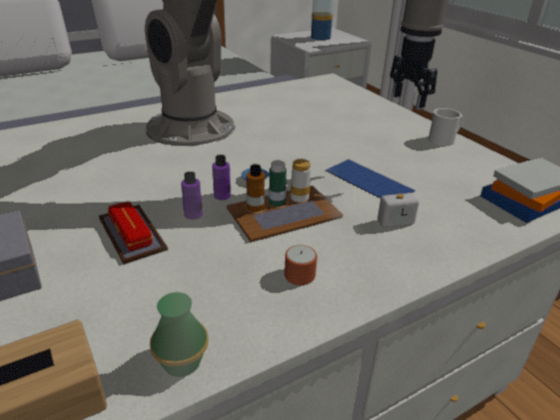

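All three are back on their cork spots and upright, the case is in the tray, and the bystanders are unmoved. I'll check the return offsets numerically by comparing the start and end pictures.

```bash
python3 - <<'E'
from h import *
def ecc(a,b,c,w,h):
    x,y=c; A,B=[cv2.cvtColor(load(f),cv2.COLOR_BGR2GRAY) for f in(a,b)]
    W=np.eye(2,3,dtype=np.float32)
    r,W=cv2.findTransformECC(A[y-h:y+h,x-w:x+w],B[y-h:y+h,x-w:x+w],W,cv2.MOTION_TRANSLATION,(3,100,1e-5),None,3)
    return W[:,2],r
for n,p,z,s in[('jar',(547.5,70.5),90,(301,172)),('can',(542,11),95,(278,172)),('bottle',(537,-46),95,(256,175))]:
    d,r=ecc('scene0.png','scene3.png',s,13,14)
    P=onplane('scene',[s,np.array(s)+d],z);print(n,'scene px',d.round(2),round(r,3),'mm',(P[1]-P[0])[:2].round(1))
for n,s in[('dish',(255,174)),('candle',(301,265)),('clock',(398,210))]:print(n,ecc('scene0.png','scene3.png',s,18,14))
E
```

```text
jar scene px [-0.17 -0.92] 0.808 mm [-4.   2.1]
can scene px [-0.19 -0.49] 0.873 mm [-2.2  0.8]
bottle scene px [-0.27 -0.11] 0.989 mm [-0.8 -0.3]
dish (array([-0.24329722, -0.11352771], dtype=float32), 0.9890139145997752)
candle (array([0.01632668, 0.01806631], dtype=float32), 0.9998270800721595)
clock (array([-0.01820634,  0.01521842], dtype=float32), 0.999801094764762)
```

The lighting differs because the arm's shadow falls on the row. I'll park the arm as it was at the start and compare once more.

```bash
python3 -m crank '[[-1,-1,-4,2,0],[-1,-2,-8,4,0],[-1,-3,-12,5,0],[-1,-4,-16,5,0],[-1,-5,-20,5,0],[-1,-6,-24,5,0],[-1,-7,-28,5,0],[-1,-8,-32,5,0],[-1,-8,-36,5,0],[-1,-8,-40,5,0]]'; python3 -m crank '[[-1,0,-4,0,0],[-1,0,-8,0,0],[-1,0,-12,0,-1],[-1,0,-16,0,-2],[-1,-1,-20,0,-3],[-1,-3,-24,0,-4],[-1,-5,-28,0,-5],[-1,-7,-32,0,-6],[-1,-9,-36,0,-7],[-1,-11,-39,0,-8]]'; python3 -m crank '[[-1,-2,-4,0,-1],[-1,-4,-8,0,-2],[-1,-6,-12,0,-2.4],[-1,-8,-16,0,-2.4],[-1,-9.5,-20,0,-2.4],[-1,-9.5,-22,0,-2.4],[-1,-9.5,-22,0,-2.4],[-1,-9.5,-22,0,-2.4]]'; python3 st.py; python3 - <<'E'
from h import *
snap('top','top3.png');snap('scene','scene4.png')
def ecc(a,b,c,w,h):
    x,y=c; A,B=[cv2.cvtColor(load(f),cv2.COLOR_BGR2GRAY) for f in(a,b)]
    r,W=cv2.findTransformECC(A[y-h:y+h,x-w:x+w],B[y-h:y+h,x-w:x+w],np.eye(2,3,dtype=np.float32),cv2.MOTION_TRANSLATION,(3,100,1e-5),None,3)
    return W[:,2],r
for n,zt,zs,s,t in[('jar',110,90,(301,170),(251,222)),('can',120,95,(278,170),(284,225)),('bottle',124,95,(256,175),(315,228))]:
  for cam,a,b,c,w,z in(('scene','scene0.png','scene4.png',s,12,zs),('top','top0.png','top3.png',t,12,zt)):
    d,r=ecc(a,b,c,w,w); P=onplane(cam,[c,np.array(c)+d],z);print(n,cam,d.round(2),round(r,3),'mm',(P[1]-P[0])[:2].round(1))
print('dish',ecc('top0.png','top3.png',(278,299),22,22))
E
```

```text
time: 38.25
tool_pos: [467.3, -12.2, 240.1]
eef_rot: [0.737, 0.676, -0.0, 0.001]
wrist_force: [2.2, -0.1, 1.0]
width: 85.8
gripper_force: 0.0
time: 39.08
tool_pos: [359.7, -395.8, 240.0]
eef_rot: [0.949, 0.316, 0.0, 0.0]
wrist_force: [0.1, -0.3, -0.1]
width: 85.5
gripper_force: 0.0
time: 39.75
tool_pos: [264.2, -614.8, 239.0]
eef_rot: [0.981, 0.196, -0.0, -0.0]
wrist_force: [1.1, 0.4, -0.6]
width: 85.3
gripper_force: 0.0
39.75 [ 264.2 -614.8  239. ] closing axis deg -67.4 w 85.3 [ 1.07  0.41 -0.01  1.61  0.    1.12 -0.11]
jar scene [-0.17  0.25] 0.955 mm [ 0.9 -1. ]
jar top [ 0.47 -0.08] 0.899 mm [ 0.2 -0.9]
can scene [-0.39  0.31] 0.968 mm [ 0.9 -1.6]
can top [ 0.67 -0.25] 0.989 mm [ 0.5 -1.2]
bottle scene [-0.26 -0.07] 0.989 mm [-0.6 -0.4]
bottle top [0.07 0.7 ] 0.844 mm [-1.3 -0.1]
dish (array([0.00019076, 0.00264142], dtype=float32), 0.9995633679680876)
```

All three are within about 2 mm of where they stood, and the dish has not moved. Handing in.

```bash
python3 -c "
from rig import manip
print(manip.close_job())"
```

```text
the job is handed in; nothing more can be done
None
```

The job is handed in at about 40 s of the 144 s allowed: the red case lies flat in the valet tray, the bottle, jar and can stand back within about 2 mm of their starting spots, and the ring dish, candle and alarm clock are undisturbed.

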